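# Empty the jug of ball knobs into the blue tray and stand it on the mat

## Task

Pick up the aluminium jug by its red handle, tip the four ball knobs out of it into the blue tray (not the grey one), pouring from low down so that they are not chipped, then stand the empty jug upright on the round green mat. Leave the tin, the loose casting and the screwdriver where they are.

Things in the scene. Friction and masses are not known exactly. Their poses are not given: they have to be found in the camera images.
- jug: open aluminium jug, a cone widening upward, upright on the bench: 90 mm high, 80 mm across the base, 116 mm across the mouth, wall 4 mm, inner floor 5 mm above the base; 0.25 to 0.45 kg. Its red handle stands out on its -x side and points to the right and a little back to the robot at the start (jug yaw 0.95 to 1.65 rad). Origin: centre of the underside; z along its axis to the mouth
- jug_grip (a point): middle of the handle, a flat upright red plate 12 mm thick (along y), 83 mm from the jug's axis towards -x and 58 mm above its base; free from x = -55 to -106 mm, z = 30 to 86 mm. Axes as the jug. It can be pinched with the tool at any tilt in its plane; leaning in 45 degrees from the handle's side leaves the wrist most room to tip
- jug_mouth (a point): centre of the jug's mouth, 90 mm above its base; rim radius 58 mm. The wall leans outward 11 degrees: the knobs roll out once the jug is tipped about 100 to 120 degrees from upright, mouth going away from the handle
- blue_tray: blue plastic tray fixed to the bench, 150 x 150 mm, 50 mm high, open on top, walls and floor 5 mm; empty at the start. Origin: centre of the underside
- grey_tray: grey plastic tray of the same size, fixed, holding three castings; not to be used. It and the blue one may change places (one nearer, one farther, both on the robot's left). Origin: centre of the underside
- mat: round black rubber mat with a green disc in the middle, fixed, 130 mm across and 3 mm thick. Origin: centre of the underside
- knob0_center (a point): middle of the ball of a black ball knob: ball 30 mm in diameter with a brass stub 16 mm in diameter, 36 mm long in all, 30 g; starts in the jug
- knob1_center (a point): middle of the ball of a black ball knob: ball 30 mm in diameter with a brass stub 16 mm in diameter, 36 mm long in all, 30 g; starts in the jug
- knob2_center (a point): middle of the ball of a black ball knob: ball 30 mm in diameter with a brass stub 16 mm in diameter, 36 mm long in all, 30 g; starts in the jug
- knob3_center (a point): middle of the ball of a black ball knob: ball 30 mm in diameter with a brass stub 16 mm in diameter, 36 mm long in all, 30 g; starts in the jug
- tin: low closed round tin, yellow with a white lid, 60 mm across, 55 mm high, to be left alone. Origin: centre of the underside
- casting: loose aluminium flange with three ears and a hub, about 125 mm across and 67 mm high, to be left alone. Origin: centre of the underside
- driver: screwdriver lying on the bench, 200 mm long, to be left alone

How it is judged:
On the way, in this order (a step that is already met when the one before it is completed fails the run):
1. the jug is tipped more than 50 degrees from upright with the centre of its mouth within 110 mm (horizontally) of the middle of the blue tray (angle between jug's own z axis and vertical above 0.873 rad and horizontal distance between jug_mouth and blue_tray below 0.11 m).
2. all four knobs lie in the blue tray, inside its walls (x of knob0_center in the frame of blue_tray between -0.07 and 0.07 m and y of knob0_center in the frame of blue_tray between -0.07 and 0.07 m and z of each of knob0_center, knob1_center, knob2_center, knob3_center in the frame of blue_tray below 0.055 m and x of knob1_center in the frame of blue_tray between -0.07 and 0.07 m and y of knob1_center in the frame of blue_tray between -0.07 and 0.07 m and x of knob2_center in the frame of blue_tray between -0.07 and 0.07 m and y of knob2_center in the frame of blue_tray between -0.07 and 0.07 m and x of knob3_center in the frame of blue_tray between -0.07 and 0.07 m and y of knob3_center in the frame of blue_tray between -0.07 and 0.07 m), for 0.2 s.
At the end, for the whole second after the job is handed in: all four knobs lie still in the blue tray (inside its walls, ball centres less than 55 mm above the bench), and the jug stands upright (within 4 degrees) and still on the mat, released, its base centre within 30 mm of the mat's centre (all of step 2 and angle between jug's own z axis and vertical below 0.07 rad and horizontal distance between jug and mat below 0.03 m and height (world z) of jug between 0 and 0.006 m and linear speed of jug below 0.02 m/s and linear speed of each of knob0, knob1, knob2, knob3 below 0.05 m/s); the robot touches nothing.
It fails at once if the jug is tipped more than 60 degrees with the centre of its mouth higher than 250 mm above the bench (the knobs would be chipped) (angle between jug's own z axis and vertical above 1.05 rad and height (world z) of jug_mouth above 0.25 m).
It fails at once if the tin, the loose casting or the screwdriver is moved by more than 30 mm (distance of any of tin, casting, driver from where it was at the start of the episode above 0.03 m).
It also fails if it takes over 54 s, if anything falls off the work surface, if the arm or the gripper's body presses on something with over 40 N, if the wrist force passes 120 N, or if a joint passes its speed limit or range.

## Robot

A 6-joint arm with a two-finger parallel gripper is mounted at the origin on the work surface. World frame = base frame: x ahead of the robot, y to its left, z up, the work surface at z = 0. Lengths are in m, angles in rad, forces in N, time in s.
With the tool pointing down it reaches from about 0.35 to 0.775 m from the base axis. Payload 7.3 kg.
Tool frame: the origin (TCP) lies midway between the tips of the shut fingers; the grasp point (between the pads) lies 19 mm behind it; z points along the fingers, y is the line along which they close (so a half turn about z gives the same grasp; the last joint's range is limited). The gripper opens to 92 mm and grips with 3 to 60 N. Pads are 19 mm wide; open, the fingers measure 130 mm over their backs; the gripper's body (75 mm by 190 mm) begins 47 mm behind the grasp point.
Start: joints at [-1.312, 0.342, 1.524, -0, 1.275, -0.146], TCP at [0.207, -0.483, 0.227] pointing down, gripper open.
Joint ranges: [-2.53, 2.53], [-0.77, 2.02], [0.04, 2.7], [-1, 4.14], [0.28, 2.66], [-3.11, 3.11]. Speed limits (rad/s): [2.57, 2.57, 3.14, 3.14, 3.14, 3.14].

## Interface

Orientations are given as a unit quaternion [x, y, z, w].
In Python, from cell import * gives the robot as it stands. Calls block until the motion is done:
- movep(position, orientation): joint-space move of the TCP to a pose.
- servo_line(position, ori=None, velocity=0.15): straight line of the TCP; ori=None keeps the orientation; velocity is the mean speed in m/s.
- set_joints(angles): joint-space move.
- move_gripper(opening): finger opening in m; the grip force is fixed at half the most; returns when the fingers have stopped.
- dwell(seconds).
- inverse_kinematics(position, orientation): joint angles nearest the present ones, or None.
- grab_frame(name): name is "scene" or "top" or "wrist"; returns the picture (384x512x3 uint8, blue, green, red); there is no depth.
- camera_model(name): a dict with "fx", "fy", "cx", "cy" (pixels), "position" and "orientation" of the camera in the world. Camera axes: x right, y down, z forward; pixel columns grow to the right and rows downward; lengths in m; the calibration is good to about 2 mm. The wrist camera is an equidistant fisheye: a pixel r from the principal point sees the ray r / f radians off the axis. A picture is of the moment at which its call begins: read the wrist's pose just before it. camera_model takes no time and is no camera call; for the wrist camera it gives the pose at the moment of the call.
A pose or a line that the arm cannot do raises IKError and nothing moves.
- finish_job(): hands the job in; it is judged then, once.
Trained networks look in the newest picture that a camera, given by its name, has taken for a name from the list of things; names that differ only in an ending like _2 or _b are one class to them, and where a whole thing is asked for, a point or a joint stands for the part that bears it (a point fixed in the world has none). Each returns a list of dicts, best first, with "p" (0 to 1); they miss things now and then, are a little off and sometimes report something else, mostly with a low value. They report only what shows in the picture. A call takes as long as a camera call.
- recognise(camera, label): "point" ([column, row] in pixels, amid what is visible of it).
Readings, each from a call of its own:
- current_t(): time.
- current_joint_pos(): joint angles.
- current_qvel(): joint speeds.
- current_joint_torque(): joint torques, N m.
- current_tool_pos(): TCP position.
- current_orientation(): TCP orientation.
- current_contact_force(): force on the tool from outside, world axes, zero at the start.
- current_torque(): the same for the moment, N m.
- current_gripper_width(): finger opening in m.
- current_gripper_force(): force on a finger pad.
Only numpy, scipy, OpenCV 4.12 (cv2) and the standard library are available. Lean on these libraries where they do the work, as an engineer would, in place of code of your own. Each camera call takes 0.05 s, during which the arm holds its last target. There are 200 camera calls.

## Working session

There is one attempt and no reset: what is moved stays moved. The work goes in short steps, each a Python script; the robot and the scene stay as the last script left them, time stands still between calls to the robot, and variables do not carry over. Pictures are saved under pics/ and viewed, at most 10 in all, crops included, and the job is handed in when it is done.

```bash
ls; mkdir -p pics
python3 - <<'E'
from cell import *
import cv2
for c in ["scene","top"]:
    im=grab_frame(c); cv2.imwrite(f"pics/{c}0.png",im)
    m=camera_model(c); print(c,{k:(v if isinstance(v,(int,float)) else [round(float(x),4) for x in v]) for k,v in m.items() if not isinstance(v,str)})
    for n in ["jug","jug_grip","jug_mouth","blue_tray","grey_tray","mat","tin","casting","driver"]:
        print(n,[(round(d["p"],2),[round(float(x)) for x in d["point"]]) for d in recognise(c,n)][:2])
print(current_t(),current_orientation())
a,b=[cv2.imread(f"pics/{c}0.png") for c in("scene","top")]
cv2.imwrite("pics/both.png",cv2.resize(cv2.vconcat([a,b]),(400,600)))
E
```

```text
pics
scene {'fx': 491.4490782708448, 'fy': 491.4490782708448, 'cx': 265.4947721538668, 'cy': 192.20675188190873, 'position': [1.3999, 0.2417, 1.1044], 'orientation': [0.5654, 0.7534, -0.2647, -0.2064]}
jug [(0.96, [250, 158])]
jug_grip [(0.93, [253, 160])]
jug_mouth [(0.75, [250, 156])]
blue_tray [(0.6, [320, 236])]
grey_tray [(0.88, [349, 189])]
mat [(0.82, [212, 218])]
tin [(0.93, [125, 167])]
casting [(0.87, [422, 210])]
driver [(0.73, [232, 258])]
top {'fx': 381.9057197822351, 'fy': 381.9057197822351, 'cx': 253.1953611811821, 'cy': 186.41901194686938, 'position': [0.4618, 0.0327, 1.1057], 'orientation': [-0.701, 0.7095, -0.0604, 0.0396]}
jug [(0.72, [270, 234])]
jug_grip [(0.65, [272, 234]), (0.41, [266, 226])]
jug_mouth []
blue_tray [(0.77, [189, 179]), (0.38, [276, 235])]
grey_tray [(0.62, [169, 236])]
mat []
tin [(0.89, [391, 198])]
casting [(0.69, [98, 235])]
driver [(0.92, [265, 134])]
1.0 [9.79586627e-01 2.01022481e-01 3.78142651e-06 5.23400401e-05]
```

View pics/top0.png

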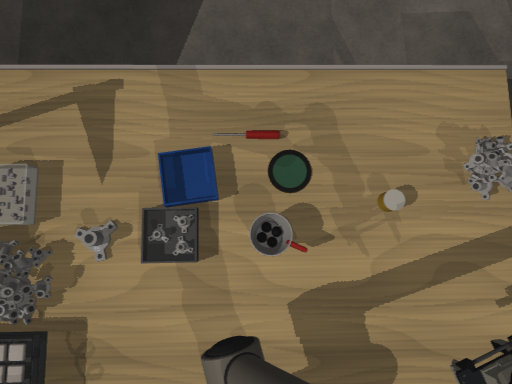

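View pics/scene0.png

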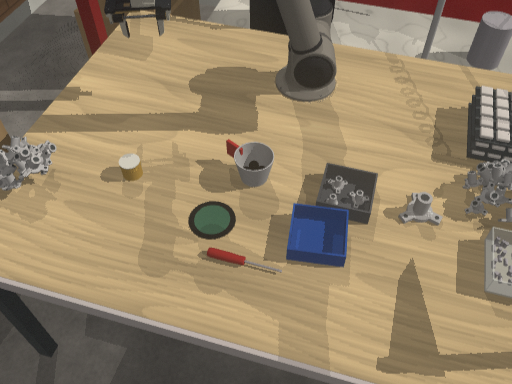

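The top view (up = +x, left = +y) shows the blue tray at (188,177), the grey tray at (170,236) and the mat at (290,171). The jug's rim is at (271,234) with its handle at (297,246), and the driver is at (255,134). The scene view agrees. I'll segment by colour next and search for reachable pour poses.

```bash
cat > h.py <<'E'
import numpy as np, cv2
from scipy.spatial.transform import Rotation as R
from cell import *
def ray(cam,uv,z):
    m=camera_model(cam); uv=np.atleast_2d(uv)
    d=np.c_[(uv[:,0]-m["cx"])/m["fx"],(uv[:,1]-m["cy"])/m["fy"],np.ones(len(uv))]
    d=R.from_quat(m["orientation"]).apply(d); p=np.array(m["position"])
    return p+d*((z-p[2])/d[:,2])[:,None]
def proj(cam,P):
    m=camera_model(cam); c=R.from_quat(m["orientation"]).inv().apply(np.atleast_2d(P)-np.array(m["position"]))
    return c[:,:2]/c[:,2:]*m["fx"]+[m["cx"],m["cy"]]
def comp(im,lo,hi,near):
    k=cv2.inRange(cv2.cvtColor(im,cv2.COLOR_BGR2HSV),lo,hi)
    n,l,s,c=cv2.connectedComponentsWithStats(k)
    i=min([i for i in range(1,n) if s[i,4]>25],key=lambda i:np.hypot(*(c[i]-near)))
    return (l==i).astype(np.uint8),c[i],s[i,4]
# jug pose (x,y,z,yaw,tip) + lean -> tool pose; tip about the jug's y, mouth away from handle
def tool(base,yaw,tip,lean,flip,g=(-.083,0,.058)):
    J=R.from_euler('z',yaw)*R.from_euler('y',tip)
    z=np.array([np.sin(lean),0,-np.cos(lean)]); y=np.array([0,flip,0.]); x=np.cross(y,z)
    T=J*R.from_matrix(np.c_[x,y,z])
    return np.array(base)+J.apply(g)+T.apply([0,0,.019]), T.as_quat()
def base_from_mouth(m,yaw,tip):
    return np.array(m)-(R.from_euler('z',yaw)*R.from_euler('y',tip)).apply([0,0,.09])
E
python3 - <<'E'
from h import *
t=cv2.imread("pics/top0.png"); s=cv2.imread("pics/scene0.png")
for cam,im,nb,ng,nr in(("top",t,(188,177),(290,171),(297,246)),("scene",s,(320,236),(212,220),(233,148))):
    k,c,a=comp(im,(105,120,40),(125,255,255),nb)
    cn=cv2.findContours(k,0,2)[0]; cn=max(cn,key=cv2.contourArea)
    h=cv2.convexHull(cn)[:,0].astype(float); print(cam,"blue c",c,a)
    if cam=="top":
        w=ray(cam,h,.05)[:,:2].astype(np.float32); r=cv2.minAreaRect(w); print("tray",r)
    k,c,a=comp(im,(60,60,20),(95,255,255),ng); print("mat",c,a,ray(cam,c,.003))
    k,c,a=comp(im,(0,120,60),(8,255,255),nr); print("red",c,a,ray(cam,c,.08))
    if cam=="top":
        P=ray(cam,np.argwhere(k)[:,::-1],.086)[:,:2]; m=P.mean(0); u,_,v=np.linalg.svd(P-m); print("handle dir",v[0],np.arctan2(v[0,1],v[0,0]))
# jug rim circle from top: edges fit
g=cv2.cvtColor(t,cv2.COLOR_BGR2GRAY)
print(cv2.HoughCircles(cv2.resize(g,None,fx=3,fy=3,interpolation=2)[600:800,700:920],cv2.HOUGH_GRADIENT,1,30,param1=100,param2=20,minRadius=50,maxRadius=85))
cv2.imwrite("pics/jugcrop.png",cv2.resize(t[190:280,225:325],None,fx=6,fy=6,interpolation=2))
E
```

```text
top blue c [187.39890523 176.26719124] 2923
tray ((0.6434035897254944, 0.1834336519241333), (0.1538938283920288, 0.14950625598430634), 7.473759174346924)
mat [289.33623504 170.79434168] 919 [[ 0.66416973 -0.10810877  0.003     ]]
red [298.01162791 246.63953488] 86 [[ 0.44464561 -0.11582046  0.08      ]]
handle dir [0.41908095 0.90794887] 1.1383634652914236
scene blue c [318.81715481 232.12970711] 2390
mat [211.67477593 219.25352113] 781 [[ 0.66694325 -0.10965378  0.003     ]]
red [230.96825397 147.16666667] 126 [[ 0.45863645 -0.11982109  0.08      ]]
[[[113.5 101.5  62.4]]]
```

View pics/jugcrop.png

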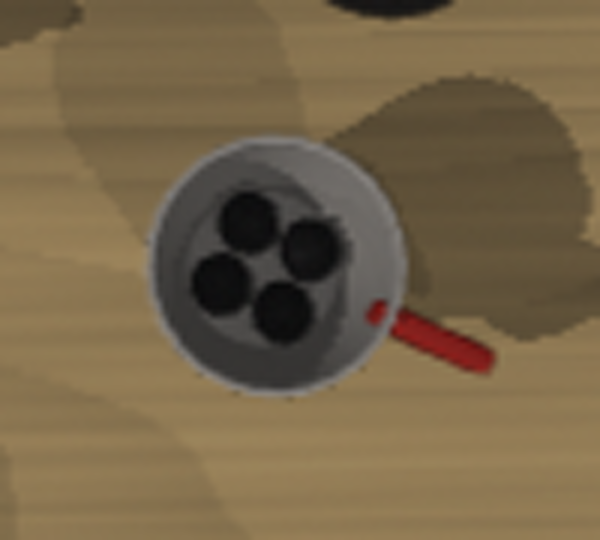

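The crop shows the rim circle centred at about full-frame pixel (271,234), with the red handle ending at about (306,250) and four knobs inside. Now the pose and a pour-yaw search.

```bash
cat >> h.py <<'E'
TRAY=np.array([.6434,.1834]); MAT=np.array([.6652,-.1087])
def mouth_at(yaw,tip,dx,z):  # low lip z, low lip dx ahead of the tray centre
    J=R.from_euler('z',yaw)*R.from_euler('y',tip); l=J.apply([.058,0,0])
    f=np.array([np.cos(yaw),np.sin(yaw)])
    p=TRAY+dx*f
    return np.array([p[0],p[1],z])-l
E
python3 - <<'E'
from h import *
c=ray("top",[271.0,233.9],.09)[0]; e=ray("top",[305.8,249.7],.086)[0]; d=c-e
print("jug",c,np.hypot(d[0],d[1]),"yaw",np.arctan2(d[1],d[0]))
yaw0=1.14
for lean in (.5,.785,1.0):
  for fl in (1,-1):
    q=inverse_kinematics(*tool([c[0],c[1],0],yaw0,0,lean,fl)); qu=inverse_kinematics(*tool([c[0],c[1],.13],yaw0,0,lean,fl))
    qm=[round(a,1) for a in np.arange(0,3.2,.2) if inverse_kinematics(*tool([*MAT,.003],a,0,lean,fl)) is not None]
    print(lean,fl,None if q is None else np.round(q,2),qu is not None,"mat",qm)
    for tip in (50,100,115,130):
        ok=[]
        for a in np.arange(-.6,3.2,.2):
            t=np.radians(tip); m=mouth_at(a,t,-.035,.075)
            if inverse_kinematics(*tool(base_from_mouth(m,a,t),a,t,lean,fl)) is not None: ok.append(round(a,1))
        print("   tip",tip,ok)
E
```

```text
jug [ 0.47911801 -0.04370706  0.09      ] 0.10112631989055744 yaw 1.1352161809014953
0.5 1 [-0.74  0.55  1.96  0.62  0.9   2.37] True mat [np.float64(0.2), np.float64(0.4), np.float64(0.6), np.float64(0.8), np.float64(1.0), np.float64(1.2), np.float64(1.4), np.float64(1.6), np.float64(1.8), np.float64(2.0), np.float64(2.2), np.float64(2.4)]
   tip 50 [np.float64(-0.6), np.float64(-0.4), np.float64(-0.2), np.float64(0.0), np.float64(0.2), np.float64(0.4), np.float64(0.6), np.float64(0.8), np.float64(1.0), np.float64(1.2), np.float64(1.4), np.float64(1.6), np.float64(2.0), np.float64(2.2), np.float64(2.4), np.float64(2.6), np.float64(2.8), np.float64(3.0)]
   tip 100 [np.float64(-0.6), np.float64(-0.4), np.float64(3.0)]
   tip 115 [np.float64(-0.6), np.float64(2.8), np.float64(3.0)]
   tip 130 [np.float64(2.8), np.float64(3.0)]
0.5 -1 [-0.74  0.55  1.96  0.62  0.9  -0.77] True mat [np.float64(0.2), np.float64(0.4), np.float64(0.6), np.float64(0.8), np.float64(1.0), np.float64(1.2), np.float64(1.4), np.float64(1.6), np.float64(1.8), np.float64(2.0), np.float64(2.2), np.float64(2.4)]
   
[... 3595 characters left out ...]
.float64(0.6), np.float64(0.8), np.float64(1.0), np.float64(1.2), np.float64(1.4), np.float64(1.6), np.float64(1.8), np.float64(2.0), np.float64(2.2), np.float64(2.4), np.float64(2.6), np.float64(2.8), np.float64(3.0)]
   tip 100 [np.float64(-0.6), np.float64(-0.4), np.float64(-0.2), np.float64(0.0), np.float64(0.2), np.float64(0.4), np.float64(0.6), np.float64(0.8), np.float64(1.0), np.float64(1.2), np.float64(1.4), np.float64(1.6), np.float64(1.8), np.float64(2.0), np.float64(2.2), np.float64(2.4), np.float64(2.6), np.float64(2.8), np.float64(3.0)]
   tip 115 [np.float64(-0.6), np.float64(1.0), np.float64(1.2), np.float64(1.4), np.float64(1.6), np.float64(1.8)]
   tip 130 [np.float64(3.0)]
```

Run:
```python
from h import *
for lean in (1.0,1.1,1.2):
  for zl in (.07,.09,.11):
    r=[]
    for a in (1.0,1.14,1.3,1.45,1.6,1.75):
      mx=0
      for tip in range(90,136,3):
        t=np.radians(tip)
        q=inverse_kinematics(*tool(base_from_mouth(mouth_at(a,t,-.035,zl),a,t),a,t,lean,-1))
        if q is not None: mx=tip
      r.append((a,mx))
    print(lean,zl,r)
for lean in (1.0,1.2):
  for tip in (0,30,60,90,105,114,120):
    t=np.radians(tip);a=1.4
    q=inverse_kinematics(*tool(base_from_mouth(mouth_at(a,t,-.035,.09),a,t),a,t,lean,-1)); print(lean,tip,None if q is None else np.round(q,2))
  for zz in (0,.1):
    for a in (.9,1.2,1.5,1.7): 
      q=inverse_kinematics(*tool([*MAT,.003+zz],a,0,lean,-1)); print("mat",zz,a,None if q is None else np.round(q,2))
```

```text
1.0 0.07 [(1.0, 114), (1.14, 120), (1.3, 123), (1.45, 123), (1.6, 123), (1.75, 120)]
1.0 0.09 [(1.0, 114), (1.14, 117), (1.3, 120), (1.45, 123), (1.6, 120), (1.75, 120)]
1.0 0.11 [(1.0, 114), (1.14, 117), (1.3, 120), (1.45, 120), (1.6, 120), (1.75, 117)]
1.1 0.07 [(1.0, 117), (1.14, 123), (1.3, 126), (1.45, 129), (1.6, 129), (1.75, 126)]
1.1 0.09 [(1.0, 117), (1.14, 123), (1.3, 126), (1.45, 129), (1.6, 126), (1.75, 126)]
1.1 0.11 [(1.0, 114), (1.14, 120), (1.3, 126), (1.45, 126), (1.6, 126), (1.75, 123)]
1.2 0.07 [(1.0, 120), (1.14, 126), (1.3, 132), (1.45, 135), (1.6, 135), (1.75, 132)]
1.2 0.09 [(1.0, 120), (1.14, 126), (1.3, 132), (1.45, 132), (1.6, 132), (1.75, 132)]
1.2 0.11 [(1.0, 117), (1.14, 123), (1.3, 129), (1.45, 132), (1.6, 132), (1.75, 132)]
1.0 0 [-0.52  0.91  1.52  0.94  1.35 -0.88]
1.0 30 [-0.33  0.63  1.48  0.51  1.17 -0.4 ]
1.0 60 [-0.02  0.57  1.3  -0.05  1.28  0.17]
1.0 90 [ 0.29  0.75  0.99 -0.51  1.66  0.48]
1.0 105 [ 0.4   0.91  0.8  -0.71  1.88  0.51]
1.0 114 [ 0.46  1.02  0.68 -0.84  2.    0.49]
1.0 120 [ 0.49  1.09  0.59 -0.94  2.08  0.45]
mat 0 0.9 [-0.81  
[... 382 characters left out ...]
0.56  1.    1.49  1.04  1.5  -0.97]
1.2 30 [-0.41  0.67  1.5   0.7   1.25 -0.57]
1.2 60 [-0.11  0.55  1.35  0.16  1.24  0.01]
1.2 90 [ 0.22  0.68  1.06 -0.34  1.55  0.42]
1.2 105 [ 0.35  0.82  0.87 -0.55  1.77  0.5 ]
1.2 114 [ 0.42  0.92  0.75 -0.67  1.9   0.51]
1.2 120 [ 0.46  1.    0.66 -0.76  1.98  0.5 ]
mat 0 0.9 [-0.86  0.96  1.6   1.21  1.36 -0.99]
mat 0 1.2 [-0.81  1.08  1.24  1.01  1.61 -0.85]
mat 0 1.5 [-0.73  1.23  0.83  0.9   1.91 -0.74]
mat 0 1.7 [-0.67  1.38  0.48  0.88  2.14 -0.65]
mat 0.1 0.9 [-0.86  0.79  1.6   1.18  1.42 -0.83]
mat 0.1 1.2 [-0.81  0.93  1.25  1.02  1.69 -0.72]
mat 0.1 1.5 [-0.73  1.11  0.83  0.94  1.98 -0.63]
mat 0.1 1.7 [-0.67  1.26  0.48  0.95  2.21 -0.54]
```

```bash
cat >> h.py <<'E'
LEAN=1.1; G=(-.083,0,.061); JUG=np.array([.4791,-.0437]); YAW=1.137
def T(base,yaw,tip=0): return tool(base,yaw,tip,LEAN,-1,G)
E
python3 - <<'E'
from h import *
p,o=T([*JUG,0],YAW); b=R.from_quat(o).apply([0,0,1])
move_gripper(.06)
movep(p-.09*b,o); print(current_t(),np.round(current_joint_pos(),2))
im=grab_frame("wrist"); m=camera_model("wrist")
print({k:np.round(m[k],3) for k in("fx","cx","cy","position")}, recognise("wrist","jug_grip"))
# predicted pixels
Jr=R.from_euler('z',YAW)
for P in([-.106,0,.086],[-.106,0,.03],[-.06,0,.086],[0,0,.09]):
    c=R.from_quat(m["orientation"]).inv().apply(np.array([*JUG,0])+Jr.apply(P)-m["position"])
    th=np.arctan2(np.hypot(c[0],c[1]),c[2]); u=c[:2]/np.hypot(c[0],c[1])*th*m["fx"]+[m["cx"],m["cy"]]
    print(P,u.round(1)); cv2.circle(im,tuple(int(x) for x in u.round()),3,(0,255,0),1)
cv2.imwrite("pics/w1.png",im)
E
```

```text
3.1417 [-1.11  0.78  1.79  0.77  1.49 -1.14]
{'fx': np.float64(297.319), 'cx': np.float64(251.06), 'cy': np.float64(192.327), 'position': array([ 0.371, -0.277,  0.224])} [{'point': [254.1, 148.9], 'p': 0.7}]
[-0.106, 0, 0.086] [250.9 197.1]
[-0.106, 0, 0.03] [250.9 247.3]
[-0.06, 0, 0.086] [250.9 158.8]
[0, 0, 0.09] [250.9 120.1]
```

View pics/w1.png

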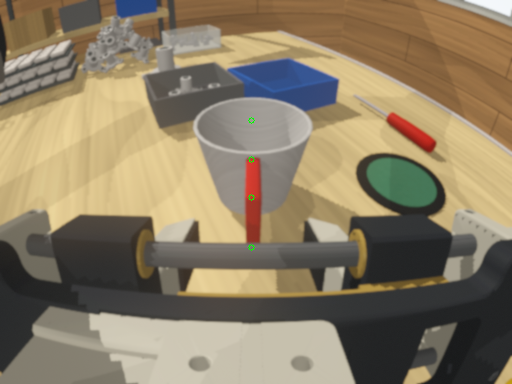

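The wrist view shows the handle at columns 247–260, rows 158–245, matching the prediction to within about 2 px. Time to grasp and lift.

Run:
```python
from h import *
p,o=T([*JUG,0],YAW)
servo_line(p,velocity=.08); print(current_contact_force().round(1) if hasattr(current_contact_force(),'round') else current_contact_force())
move_gripper(0.0); print(current_gripper_width(),current_gripper_force())
f0=np.array(current_contact_force())
servo_line(p+[0,0,.06],velocity=.06)
print(current_t(),current_gripper_width(),np.array(current_contact_force()).round(1),np.array(current_torque()).round(2))
a=grab_frame("wrist"); b=grab_frame("scene"); cv2.imwrite("pics/l.png",cv2.hconcat([a[60:384],b[60:384]])[:, :])
cv2.imwrite("pics/l.png",cv2.resize(cv2.imread("pics/l.png"),(800,253)))
```

```text
[-0.6 -0.1  0.1]
0.011780252601626495 29.992997646331787
6.4833 0.011637622748866244 [ 0.3 -0.2 -5.8] [-1.39  0.58  0.04]
```

View pics/l.png

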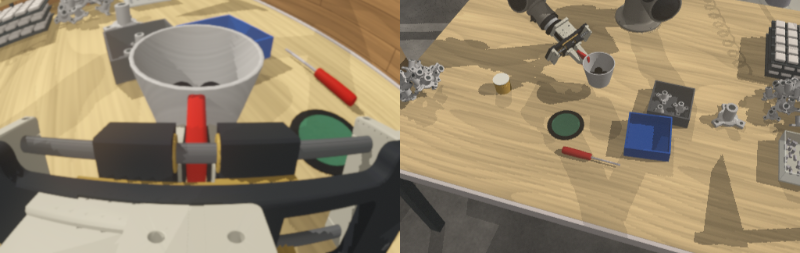

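Run:
```python
from h import *
a=grab_frame("wrist"); m=camera_model("wrist")
To=R.from_quat(current_orientation()); tp=np.array(current_tool_pos())
z=np.array([np.sin(LEAN),0,-np.cos(LEAN)]); y=np.array([0,-1,0.]); J0=To*R.from_matrix(np.c_[np.cross(y,z),y,z]).inv()
gp=tp-To.apply([0,0,.019]); th=np.linspace(0,2*np.pi,120)
for d,col in((0,(0,255,0)),(8,(0,255,255)),(16,(255,0,255))):
    J=J0*R.from_euler('y',d,degrees=True)
    P=gp+J.apply(np.c_[.058*np.cos(th),.058*np.sin(th),.09+0*th]-np.array(G))
    c=R.from_quat(m["orientation"]).inv().apply(P-m["position"]); r=np.hypot(c[:,0],c[:,1])
    u=c[:,:2]/r[:,None]*(np.arctan2(r,c[:,2])*m["fx"])[:,None]+[m["cx"],m["cy"]]
    cv2.polylines(a,[u.round().astype(np.int32)],True,col,1)
    print(d,u.min(0).round(),u.max(0).round())
cv2.imwrite("pics/r.png",cv2.resize(a[60:240,130:370],None,fx=3,fy=3))
```

```text
0 [164.  90.] [339. 175.]
8 [168. 110.] [335. 176.]
16 [171. 129.] [332. 179.]
```

View pics/r.png

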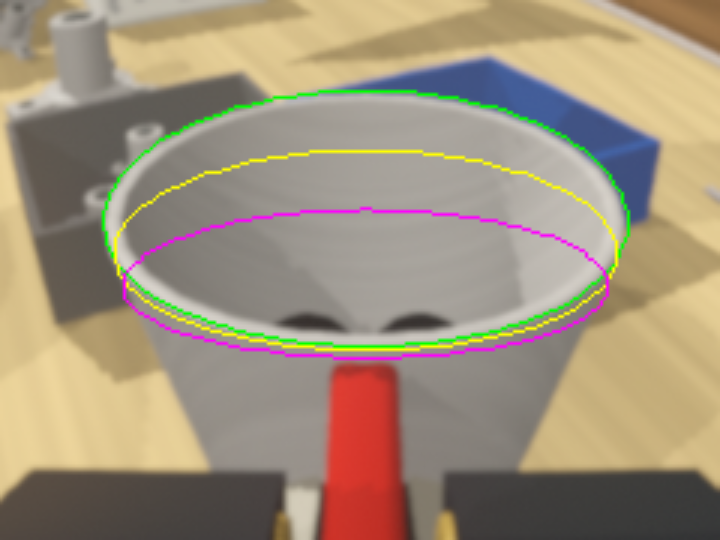

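The green ring (zero slip) coincides with the rim, so the jug sits exactly as modelled in the grip. Next is the pour.

Run:
```python
from h import *
A=1.45
def go(tip,zl,v,dx=-.035):
    t=np.radians(tip); p,o=T(base_from_mouth(mouth_at(A,t,dx,zl),A,t),A,t)
    servo_line(p,o,velocity=v)
p,o=T([*JUG,.115],YAW); servo_line(p,o,velocity=.15)
go(0,.205,.15)
for tip,zl in((30,.17),(60,.12),(80,.10),(95,.085)): go(tip,zl,.08)
for tip in(103,110,117,122): go(tip,.075,.04)
dwell(.8); print(current_t(),np.array(current_contact_force()).round(1))
a=grab_frame("scene"); b=grab_frame("top")
cv2.imwrite("pics/p.png",cv2.hconcat([cv2.resize(a[140:290,220:400],None,fx=2.2,fy=2.2),cv2.resize(b[110:260,120:300],None,fx=2.2,fy=2.2)]))
```

```text
14.2 [-0.  -0.4 -4.1]
```

View pics/p.png

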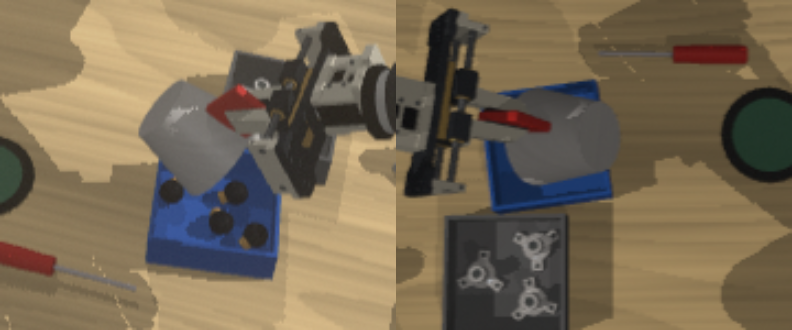

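The scene view shows all four knobs in the blue tray and the jug empty. Now I'll untip it and carry it to the mat.

Run:
```python
from h import *
A=1.45
def go(tip,zl,v,dx=-.035):
    t=np.radians(tip); p,o=T(base_from_mouth(mouth_at(A,t,dx,zl),A,t),A,t)
    servo_line(p,o,velocity=v)
for tip,zl in((105,.085),(80,.11),(50,.14),(25,.18),(0,.22)): go(tip,zl,.09)
B=.7
M0=TRAY*.45+MAT*.55
servo_line(*T([*M0,.12],1.05),velocity=.15)
servo_line(*T([*MAT,.09],B),velocity=.15)
servo_line(*T([*MAT,.02],B),velocity=.1)
servo_line(*T([*MAT,.004],B),velocity=.03)
print(current_t(),np.array(current_contact_force()).round(1),current_gripper_width())
a=grab_frame("scene"); b=grab_frame("top")
cv2.imwrite("pics/m.png",cv2.hconcat([cv2.resize(a[140:290,170:350],None,fx=2.2,fy=2.2),cv2.resize(b[110:260,150:330],None,fx=2.2,fy=2.2)]))
```

```text
20.6083 [ 0.9  0.3 -4. ] 0.011772553158195155
```

View pics/m.png

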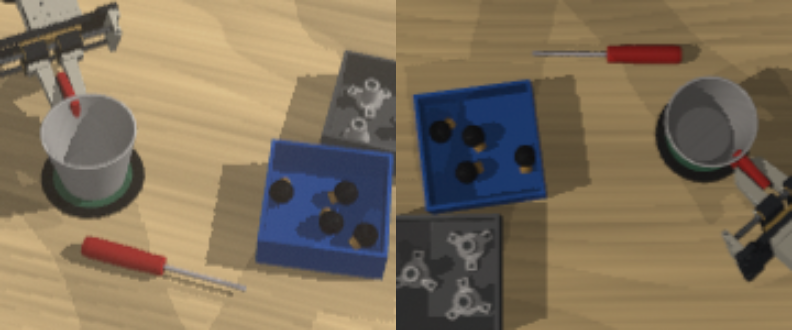

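The jug hangs upright over the mat, just clear of it, and four knobs lie in the tray. Lower until contact, then release.

Run:
```python
from h import *
z=.004
while np.array(current_contact_force())[2]<-2 and z>-.003:
    z-=.0007; servo_line(*T([*MAT,z],.7),velocity=.01)
print(z,np.array(current_contact_force()).round(1))
move_gripper(.06); dwell(.3)
p,o=T([*MAT,z],.7); b=R.from_quat(o).apply([0,0,1])
servo_line(p-.1*b,velocity=.08); servo_line(p-.1*b+[0,0,.06],velocity=.15); dwell(.5)
print(current_t())
a=grab_frame("scene"); t=grab_frame("top")
cv2.imwrite("pics/f.png",cv2.hconcat([cv2.resize(a[140:290,170:350],None,fx=2.2,fy=2.2),cv2.resize(t[110:260,150:330],None,fx=2.2,fy=2.2)]))
th=np.linspace(0,2*np.pi,90)
print("rim px", proj("top",[[*MAT,.093]]), recognise("top","jug_mouth")[:1],recognise("top","jug")[:1])
```

```text
0.0026 [-1.6 -0.3  0.6]
24.875
rim px [[293.60226421 164.38510943]] [{'point': [295.5, 167.9], 'p': 0.79}] [{'point': [295.7, 165.8], 'p': 0.56}]
```

View pics/f.png

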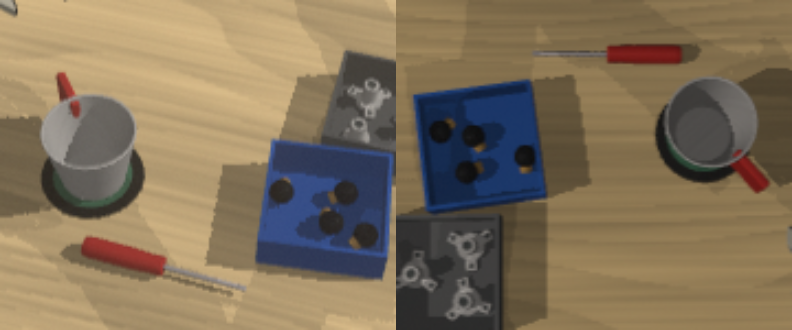

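The jug stands upright, centred on the mat (rim at about (293,165), predicted (294,164)). The gripper is clear and the four knobs lie in the tray.

```bash
python3 -c "
from cell import *
print(finish_job())"
```

```text
the job is handed in; nothing more can be done
None
```

I handed the job in at about 25 s of the 54 s allowed: the four knobs are in the blue tray and the empty jug stands released, upright and centred on the mat; no verdict came back.

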